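# Load the sample carrier in reverse order

## Task

Move the four sample jars from the grey rack with the coloured inserts into the empty white carrier, one to a pocket, with their order reversed: the jar at the left end of the rack goes to the right end of the carrier, and so on along the row. Keep the jars upright all the way and leave each standing flat on its pocket's floor.

Things in the scene. Friction and masses are not known exactly. Their poses are not given: they have to be found in the camera images.
- jar_red_center (a point): Upright white plastic jar with a red screw cap and a thin red stripe on its label. Round, 46 mm across the cap (body 45 mm), 78 mm tall, the cap being the top 22 mm; 75 to 155 g. The point is its centre, 39 mm above its underside; z is up. It starts standing in the red insert of the rack (underside 13 mm above the bench), within about 5 mm of the insert's centre.
- jar_yellow_center (a point): Upright white plastic jar with a yellow screw cap and a thin yellow stripe on its label. Round, 46 mm across the cap (body 45 mm), 78 mm tall, the cap being the top 22 mm; 75 to 155 g. The point is its centre, 39 mm above its underside; z is up. It starts standing in the yellow insert of the rack (underside 13 mm above the bench), within about 5 mm of the insert's centre.
- jar_green_center (a point): Upright white plastic jar with a green screw cap and a thin green stripe on its label. Round, 46 mm across the cap (body 45 mm), 78 mm tall, the cap being the top 22 mm; 75 to 155 g. The point is its centre, 39 mm above its underside; z is up. It starts standing in the green insert of the rack (underside 13 mm above the bench), within about 5 mm of the insert's centre.
- jar_blue_center (a point): Upright white plastic jar with a blue screw cap and a thin blue stripe on its label. Round, 46 mm across the cap (body 45 mm), 78 mm tall, the cap being the top 22 mm; 75 to 155 g. The point is its centre, 39 mm above its underside; z is up. It starts standing in the blue insert of the rack (underside 13 mm above the bench), within about 5 mm of the insert's centre.
- insert_red: Fixed red square holder with a shallow pocket, one of four in a row on the grey rack; outside 66 x 66 mm, 16 mm high, floor 5 mm thick, pocket 58 x 58 mm. Origin at the centre of its underside, 8 mm above the bench. The inserts' order in the row differs each time; the jar of the same colour starts in each. An emptied insert stays and shows where its jar stood.
- insert_yellow: Fixed yellow square holder with a shallow pocket, one of four in a row on the grey rack; outside 66 x 66 mm, 16 mm high, floor 5 mm thick, pocket 58 x 58 mm. Origin at the centre of its underside, 8 mm above the bench. The inserts' order in the row differs each time; the jar of the same colour starts in each. An emptied insert stays and shows where its jar stood.
- insert_green: Fixed green square holder with a shallow pocket, one of four in a row on the grey rack; outside 66 x 66 mm, 16 mm high, floor 5 mm thick, pocket 58 x 58 mm. Origin at the centre of its underside, 8 mm above the bench. The inserts' order in the row differs each time; the jar of the same colour starts in each. An emptied insert stays and shows where its jar stood.
- insert_blue: Fixed blue square holder with a shallow pocket, one of four in a row on the grey rack; outside 66 x 66 mm, 16 mm high, floor 5 mm thick, pocket 58 x 58 mm. Origin at the centre of its underside, 8 mm above the bench. The inserts' order in the row differs each time; the jar of the same colour starts in each. An emptied insert stays and shows where its jar stood.
- rack: Fixed grey rack the jars come from: base 76 mm (x) by 310 mm (y), 8 mm thick, with 22 mm high end cheeks; four inserts at y = +105, +35, -35, -105 mm on its own y axis (x = 0). Origin at the centre of its underside, on the bench. The row runs left-right as seen from the robot, +y to the left (turned up to 0.15 rad); it may be the nearer or the farther of the two rows.
- carrier: Fixed white carrier, empty at first: a row of four square grey-floored pockets, a dark tab at each end. 78 mm (x) by 288 mm (y), 22 mm high; pocket centres at y = +105, +35, -35, -105 mm on its own y axis (x = 0); pockets 62 x 62 mm, 14 mm deep, floor 8 mm above the bench. Origin at the centre of its underside, on the bench. Row left-right, +y to the left, turned up to 0.15 rad.

How it is judged:
By the outcome, as a careful person would: the job done as asked, in the order asked, and still so for the second after the job is handed in, with the robot touching nothing.
It also fails if it takes over 99 s, if anything falls off the work surface, if the arm or the gripper's body presses on something with over 40 N, if the wrist force passes 120 N, or if a joint passes its speed limit or range.

## Robot

A 7-joint arm with a two-finger parallel gripper is mounted at the origin on the work surface. World frame = base frame: x ahead of the robot, y to its left, z up, the work surface at z = 0. Lengths are in m, angles in rad, forces in N, time in s.
With the tool pointing down it reaches from about 0.35 to 0.9 m from the base axis. Payload 8.1 kg.
Tool frame: the origin (TCP) lies midway between the tips of the shut fingers; the grasp point (between the pads) lies 19 mm behind it; x points along the fingers, y is the direction in which the jaws open and shut, and the axes are right-handed (so a half turn about x gives the same grasp; the last joint's range is limited). The gripper opens to 92 mm and grips with 3 to 60 N. Pads are 19 mm wide; open, the fingers measure 130 mm over their backs; the gripper's body (75 mm by 190 mm) begins 47 mm behind the grasp point.
Start: joints at [-1.21, 0.434, 0.025, 1.573, -0.012, 1.134, -0.075], TCP at [0.28, 0.559, 0.196] pointing down, gripper open.
Joint ranges: [-2.62, 2.62], [-0.44, 2.09], [-1.27, 1.32], [0.08, 2.57], [-1.32, 4.46], [0.12, 2], [-2.74, 2.74]. Speed limits (rad/s): [2.22, 2.22, 3.01, 3.01, 3.14, 3.14, 3.14].

## Interface

Orientations are given as a unit quaternion [w, x, y, z].
In Python, from workcell import r, optics, job gives the robot as it stands. The module is installed in compiled form; this text tells all that it offers.
- The arm moves only by the shell command python3 -m inch 'ROWS' [OPENING]. ROWS is JSON, a list of rows, each a list of 4 numbers: the shift along the tool's x, y, z in m, then the turn about the tool's x in rad. A call has 1 to 10 rows; each row shifts and turns the commanded pose from where the row before left it, along the tool's axes as they then stand; what a row does not reach is not made up. A row lasts 1/8 s, in which the tool goes at most 62.5 mm and 10.7 degrees, less where a joint would pass 70% of its speed; a pose out of reach is approached as far as the arm can. A call with a gripper value outside its range is refused whole. OPENING is the finger opening in m, from 0 to 0.0918, set as the call begins (- or left out, the last holds). The fingers move at their own pace and stop on an object; the grip force is fixed at half the most. Time passes only in rows, so rows that do not move let the fingers close. It gives the time, the measured TCP pose, the force and the opening at its end, in the units of the state.
- r.state(): the state, without advancing time (a new reading comes with each control period).
- optics.get_image(name): name is "scene" or "top" or "wrist"; returns (picture, depth): 400x640x3 uint8, red, green, blue; 400x640 float32, m along the optical axis (not along the pixel's ray), 0 where there is no reading.
- optics.camera_model(name): a dict with "mtx" (3x3 intrinsics, pixels), "rvec" (rotation vector, rad) and "tvec" (3), from world to camera coordinates, as OpenCV has them. Camera axes: x right, y down, z forward; pixel columns grow to the right and rows downward; lengths in m; the calibration is good to about 2 mm. A picture is of the moment at which its call begins: read the wrist's pose just before it. camera_model takes no time and is no camera call; for the wrist camera it gives the pose at the moment of the call.
- job.job_done(): hands the job in, once; it reports no verdict.
The state is a dict: "time_s": time; "joints": joint angles; "dq": joint speeds; "tau": joint torques, N m; "eef_pos": TCP position; "tool_rot": TCP orientation; "wrist_force": force on the tool from outside, world axes, zero at the start; "torque": the same for the moment, N m; "gripper_width": opening from 0.0 (shut) to 1.0 (fully open).
Only numpy, scipy, OpenCV 4.12 (cv2) and the standard library are available. Lean on these libraries where they do the work, as an engineer would, in place of code of your own. Each camera call takes 0.05 s, during which the arm holds its last target.

## Working session

There is one attempt and no reset: what is moved stays moved. The work goes in short steps, Python scripts to look and compute and a shell command to move; the robot and the scene stay as the last step left them, time stands still between calls to the robot, and variables do not carry over. Pictures are saved under pics/ and viewed, and the job is handed in when it is done.

```bash
mkdir -p pics; python3 - <<'E'
from workcell import r,optics,job
import cv2,numpy as np
s=r.state();print({k:np.round(v,4).tolist() for k,v in s.items()})
for n in("top","scene"):
    im,d=optics.get_image(n);cv2.imwrite(f"pics/{n}0.png",im[:,:,::-1]);np.save(f"pics/{n}0d.npy",d)
    print({k:np.round(v,3).tolist() for k,v in optics.camera_model(n).items()})
E
```

```text
{'time_s': 0.0, 'joints': [-1.2096, 0.4352, 0.0249, 1.5741, -0.0116, 1.134, -0.0751], 'dq': [0.0, -0.001, -0.0002, 0.0005, 0.0003, -0.0017, 0.0025], 'tau': [0.0005, -66.7839, 0.9851, -31.4473, -0.0606, 0.0428, 0.0002], 'eef_pos': [0.2794, 0.5584, 0.1948], 'tool_rot': [0.6881, 0.162, 0.6883, -0.1631], 'wrist_force': [-0.5009, 0.7804, 0.0699], 'torque': [-0.0134, 0.0192, 0.0777], 'gripper_width': 0.9999}
{'mtx': [[489.268, 0.0, 323.443], [0.0, 489.268, 196.18], [0.0, 0.0, 1.0]], 'rvec': [2.109, -2.142, 0.234], 'tvec': [-0.009, 0.544, 0.841]}
{'mtx': [[455.245, 0.0, 312.467], [0.0, 455.245, 194.136], [0.0, 0.0, 1.0]], 'rvec': [1.384, 1.917, -1.042], 'tvec': [0.184, -0.226, 1.224]}
```

View pics/top0.png

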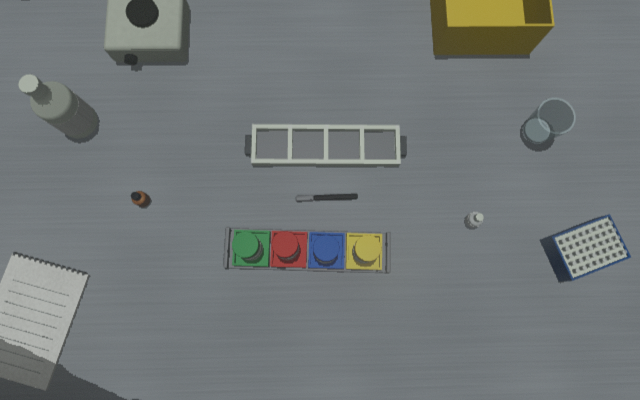

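View pics/scene0.png

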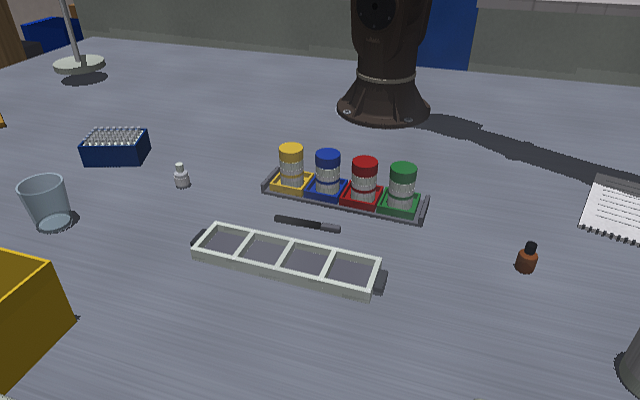

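The top view shows the rack as the nearer row, around (307,250). From left (+y) to right the jars are green, red, blue and yellow. The empty carrier is farther away, around (325,145). The scene view agrees.

```bash
cat > h.py <<'E'
import numpy as np,cv2
from scipy.spatial.transform import Rotation as R
from workcell import r,optics,job
def ray(n,uv,z):
    m=optics.camera_model(n);K=np.array(m['mtx']);Rm=cv2.Rodrigues(np.array(m['rvec'],float))[0];t=np.array(m['tvec']).ravel()
    C=-Rm.T@t; uv=np.atleast_2d(uv).astype(float)
    d=(np.c_[uv,np.ones(len(uv))]@np.linalg.inv(K).T)@Rm
    return C+d*((z-C[2])/d[:,2:])
def cloud(n,dep):
    m=optics.camera_model(n);K=np.array(m['mtx']);Rm=cv2.Rodrigues(np.array(m['rvec'],float))[0];t=np.array(m['tvec']).ravel()
    v,u=np.mgrid[:400,:640]; p=np.stack([(u-K[0,2])*dep/K[0,0],(v-K[1,2])*dep/K[1,1],dep],-1)
    return (p-t)@Rm
def hsvmask(im):
    h=cv2.cvtColor(im,cv2.COLOR_RGB2HSV);H,S,V=[h[...,i].astype(int) for i in range(3)];s=(S>120)&(V>40)
    return dict(red=s&((H<8)|(H>172)),yellow=s&(H>20)&(H<35),green=s&(H>45)&(H<80),blue=s&(H>100)&(H<130))
def rot():
    q=r.state()['tool_rot'];return R.from_quat([q[1],q[2],q[3],q[0]])
def delta(p,yaw=None):
    s=r.state();Rt=rot().as_matrix();d=Rt.T@(np.array(p)-s['eef_pos'])
    a=None
    if yaw is not None:  # world heading wanted for jaw axis (mod pi)
        y=Rt[:,1];x=Rt[:,0];w=np.array([np.cos(yaw),np.sin(yaw),0])
        a=np.arctan2(np.dot(np.cross(y,w),x),np.dot(y,w)); a=(a+np.pi/2)%np.pi-np.pi/2
    return np.round(d,4),a
E
python3 - <<'E'
from h import *
im=cv2.imread('pics/top0.png')[:,:,::-1].copy();d=np.load('pics/top0d.npy');P=cloud('top',d)
for c,m in hsvmask(im).items():
    top=m&(P[...,2]>.08)&(P[...,2]<.1)&(P[...,0]<.7)
    v,u=np.nonzero(top)
    if len(u)==0: print(c,'none');continue
    (cx,cy),rad=cv2.minEnclosingCircle(np.c_[u,v].astype(np.float32))
    ins=m&(P[...,2]>.018)&(P[...,2]<.03)&(P[...,0]<.7);iv,iu=np.nonzero(ins)
    print(c,len(u),cx,cy,rad,ray('top',[cx,cy],.091).round(4),'zmed',np.median(P[top][:,2]).round(4),'cloud',P[top].mean(0).round(4), 'ins',cv2.minAreaRect(ray('top',np.c_[iu,iv],.024)[:,:2].astype(np.float32)))
# carrier
w=(im.min(2)>140).astype(np.uint8);w[:110]=0;w[175:]=0;w[:,:235]=0;w[:,420:]=0
v,u=np.nonzero(w);q=ray('top',np.c_[u,v],.022)[:,:2].astype(np.float32);print('carr',cv2.minAreaRect(q))
cs,h=cv2.findContours(w,cv2.RETR_CCOMP,cv2.CHAIN_APPROX_NONE)
for c,hh in zip(cs,h[0]):
    if cv2.contourArea(c)>300 and hh[3]>=0: print(cv2.minAreaRect(ray('top',c[:,0],.022)[:,:2].astype(np.float32)))
print(rot().as_matrix().round(3)); print('bench z',np.median(P[300:330,200:400,2]))
E
```

```text
red 546 284.5 244.0 13.313627243041992 [[0.4535 0.0518 0.091 ]] zmed 0.0912 cloud [0.4538 0.0519 0.0913] ins ((0.4514662027359009, 0.04886545240879059), (0.06517715007066727, 0.06516500562429428), 87.23587799072266)
yellow 544 367.84765625 247.6541290283203 13.276311874389648 [[ 0.445  -0.0914  0.091 ]] zmed 0.0914 cloud [ 0.445  -0.0911  0.0914] ins ((0.4455486834049225, -0.09059859812259674), (0.06501749902963638, 0.0648069828748703), 87.67188262939453)
green 72 244.33116149902344 244.12338256835938 12.99140453338623 [[0.4543 0.1206 0.091 ]] zmed 0.0912 cloud [0.4557 0.1275 0.0912] ins ((0.45456016063690186, 0.11777997016906738), (0.062306638807058334, 0.06179165840148926), 87.26374816894531)
blue 537 325.81988525390625 247.82919311523438 13.206291198730469 [[ 0.4458 -0.0191  0.091 ]] zmed 0.0914 cloud [ 0.4462 -0.0189  0.0914] ins ((0.44901132583618164, -0.020318850874900818), (0.06450916826725006, 0.06484866142272949), 88.55503845214844)
carr ((0.6548429727554321, -0.024182364344596863), (0.2876630127429962, 0.07898300141096115), 88.90984344482422)
((0.652489423751831, -0.1292959600687027), (0.06582941859960556, 0.06491456180810928), 89.38299560546875)
((0.654329776763916, -0.05906771868467331), (0.06493952870368958, 0.06282473355531693), 89.30955505371094)
((0.6561330556869507, 0.01103302650153637), (0.06436163187026978, 0.06474165618419647), 89.3095474243164)
((0.6569169163703918, 0.081377774477005), (0.06560292840003967, 0.06469077616930008), 89.38545227050781)
[[-0.001  0.447  0.894]
 [-0.001  0.894 -0.447]
 [-1.    -0.001  0.   ]]
bench z 0.00025267228788349895
```

```bash
python3 -c "
from h import *
print(delta([.4543,.1206,.15],-.03))"
```

```text
(array([ 0.0454, -0.3133,  0.3523]), np.float64(1.136961316868026))
```

```bash
python3 -m inch '[[0.0045,-0.0313,0.0352,0],[0.0045,-0.0313,0.0352,0],[0.0045,-0.0313,0.0352,0],[0.0045,-0.0313,0.0352,0],[0.0045,-0.0313,0.0352,0],[0.0045,-0.0313,0.0352,0],[0.0045,-0.0313,0.0352,0],[0.0045,-0.0313,0.0352,0],[0.0045,-0.0313,0.0352,0],[0.0045,-0.0313,0.0352,0]]' 0.0918
python3 -m inch '[[0,0,0,0.1624],[0,0,0,0.1624],[0,0,0,0.1624],[0,0,0,0.1624],[0,0,0,0.1624],[0,0,0,0.1624],[0,0,0,0.1624],[0,0,0,0]]'
python3 -c "
from h import *
print(delta([.4543,.1206,.055],-.03),r.state()['joints']); print(rot().as_matrix().round(3))"
```

```text
time_s: 1.35
eef_pos: [0.4546, 0.1201, 0.1504]
tool_rot: [0.688, 0.162, 0.688, -0.162]
wrist_force: [0.9, 0.3, 0.5]
gripper_width: 1.001
time_s: 2.35
eef_pos: [0.4541, 0.1216, 0.1504]
tool_rot: [-0.493, -0.507, -0.493, 0.507]
wrist_force: [-0.3, 0.5, -0.5]
gripper_width: 0.998
(array([0.0954, 0.0002, 0.001 ]), np.float64(0.0012926610929715476)) [-0.71341987  0.23558988  0.40983316  2.022452   -0.11823973  0.90632623
 -0.26926494]
[[-0.     1.    -0.029]
 [-0.    -0.029 -1.   ]
 [-1.    -0.     0.   ]]
```

```bash
python3 -c "
from h import *
im,d=optics.get_image('wrist');cv2.imwrite('pics/w1.png',im[:,:,::-1])
P=cloud('wrist',d);m=hsvmask(im)
for c in m:
  t=m[c]&(abs(P[...,2]-.091)<.006)
  if t.sum()>50:
    v,u=np.nonzero(t);(a,b),rad=cv2.minEnclosingCircle(np.c_[u,v].astype(np.float32));print(c,t.sum(),a,b,rad,ray('wrist',[a,b],.091).round(4),P[t].mean(0).round(4))
"
```

```text
red 1601 319.0 255.8134307861328 40.14950942993164 [[0.4536 0.076  0.091 ]] [0.4537 0.0605 0.091 ]
green 2551 317.59075927734375 201.92971801757812 29.036968231201172 [[0.4536 0.1226 0.091 ]] [0.4536 0.1228 0.0913]
blue 1210 313.2325134277344 346.00128173828125 24.38966941833496 [[ 0.4461 -0.0139  0.091 ]] [ 0.4449 -0.0086  0.0909]
```

View pics/w1.png

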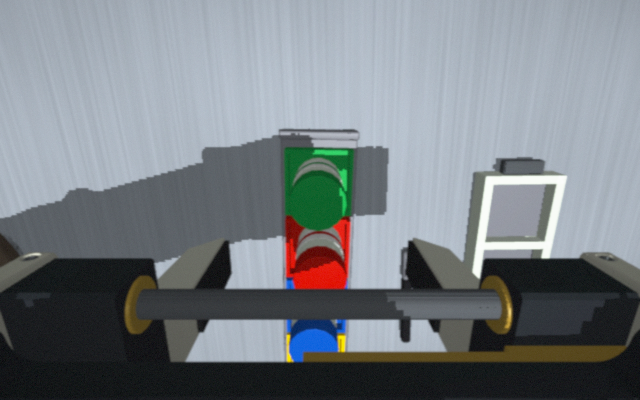

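The wrist view shows the green cap at (318,202), centred between the open jaws. It gives (0.4536, 0.1226), which agrees with the top camera, so I'll go down.

```bash
python3 -m inch '[[0.024,0,0,0],[0.024,0,0,0],[0.024,0,0,0],[0.023,0,0,0],[0,0,0,0]]'
python3 -m inch '[[0,0,0,0],[0,0,0,0],[0,0,0,0],[0,0,0,0],[0,0,0,0],[0,0,0,0]]' 0.03
python3 -m inch '[[-0.03,0,0,0],[-0.04,0,0,0],[-0.04,0,0,0],[0,0,0,0]]'
python3 -c "
from h import *
print(delta([.6525,-.1293,.165],-.03))"
```

```text
time_s: 3.02
eef_pos: [0.4531, 0.1211, 0.0545]
tool_rot: [-0.493, -0.506, -0.494, 0.508]
wrist_force: [0.3, 0.5, 0.2]
gripper_width: 1.0
time_s: 3.78
eef_pos: [0.4544, 0.1216, 0.0557]
tool_rot: [0.492, 0.507, 0.493, -0.507]
wrist_force: [-1.2, -0.7, 2.2]
gripper_width: 0.485
time_s: 4.28
eef_pos: [0.4562, 0.1222, 0.1681]
tool_rot: [0.493, 0.509, 0.492, -0.506]
wrist_force: [0.3, -0.4, -1.4]
gripper_width: 0.485
(array([0.0034, 0.2037, 0.2455]), np.float64(0.0002326587905627786))
```

```bash
python3 -m inch '[[0,0.0127,0.0155,0],[0,0.0255,0.0307,0],[0,0.0255,0.0307,0],[0,0.0255,0.0307,0],[0,0.0255,0.0307,0],[0,0.0255,0.0307,0],[0,0.0255,0.0307,0],[0,0.0255,0.0307,0],[0,0.0125,0.0151,0],[0,0,0,0]]'
python3 -m inch '[[0,0,0,0],[0,0,0,0]]'
python3 -c "
from h import *
print(delta([.6525,-.1293,.051],-.03))
for n in ('wrist','scene'):
  im,d=optics.get_image(n);cv2.imwrite('pics/%s2.png'%n,im[:,:,::-1])
P=None
"
```

```text
time_s: 5.52
eef_pos: [0.6502, -0.1317, 0.1637]
tool_rot: [-0.492, -0.507, -0.492, 0.509]
wrist_force: [-0.3, 0.2, -0.9]
gripper_width: 0.479
time_s: 5.78
eef_pos: [0.6502, -0.1286, 0.1653]
tool_rot: [0.492, 0.507, 0.493, -0.507]
wrist_force: [-0.9, -0.7, -1.9]
gripper_width: 0.482
(array([0.1143, 0.0024, 0.0008]), np.float64(0.0014761191224914594))
```

View pics/scene2.png

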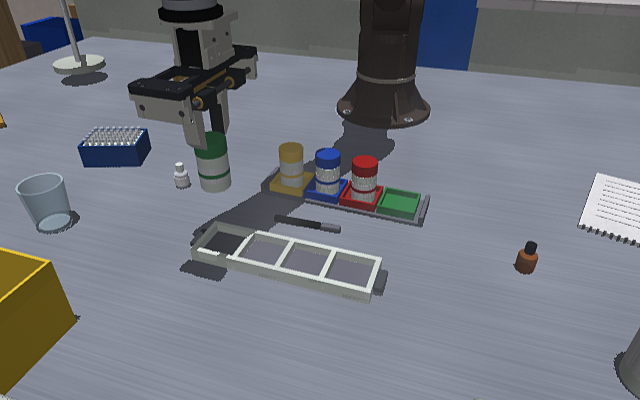

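View pics/wrist2.png

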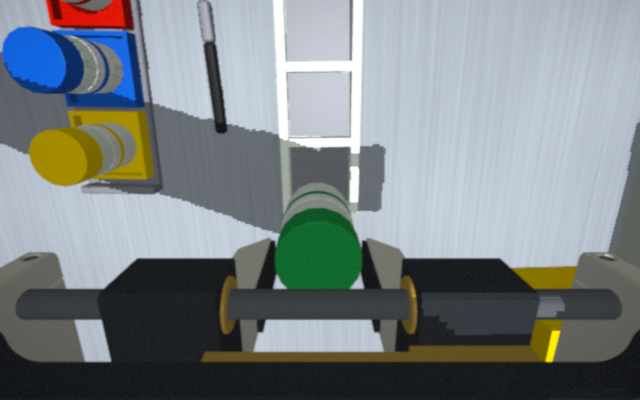

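The green jar hangs upright in the jaws by its cap, over the rightmost pocket (scene image, 213,160). Lowering it now.

```bash
python3 -m inch '[[0.02,0.002,0.0008,0],[0.03,0,0,0],[0.03,0,0,0],[0.02,0,0,0],[0.008,0,0,0],[0.0065,0,0,0],[0,0,0,0],[0,0,0,0]]'
python3 -m inch '[[0,0,0,0],[0,0,0,0],[0,0,0,0],[0,0,0,0]]' 0.0918
python3 -m inch '[[-0.03,0,0,0],[-0.04,0,0,0],[-0.04,0,0,0],[0,0,0,0]]'
python3 -c "
from h import *
print(delta([.4537,.0519,.155],-.03))
im,d=optics.get_image('wrist');cv2.imwrite('pics/w3.png',im[:,:,::-1])
P=cloud('wrist',d);m=hsvmask(im)
t=m['green']&(P[...,2]>.07)&(P[...,2]<.1);print(np.median(P[t],0))
"
```

```text
time_s: 6.88
eef_pos: [0.6532, -0.1309, 0.0519]
tool_rot: [0.493, 0.508, 0.492, -0.507]
wrist_force: [-0.5, -0.5, -0.6]
gripper_width: 0.487
time_s: 7.38
eef_pos: [0.6527, -0.1307, 0.0512]
tool_rot: [0.492, 0.507, 0.492, -0.507]
wrist_force: [0.2, 0.7, 0.1]
gripper_width: 0.869
time_s: 7.88
eef_pos: [0.6547, -0.1316, 0.1648]
tool_rot: [0.494, 0.509, 0.491, -0.506]
wrist_force: [0.4, 0.0, -1.0]
gripper_width: 1.005
(array([ 0.0084, -0.2065, -0.1774]), np.float64(-2.778961297478233e-05))
[ 0.65077403 -0.12832222  0.08417882]
```

View pics/w3.png

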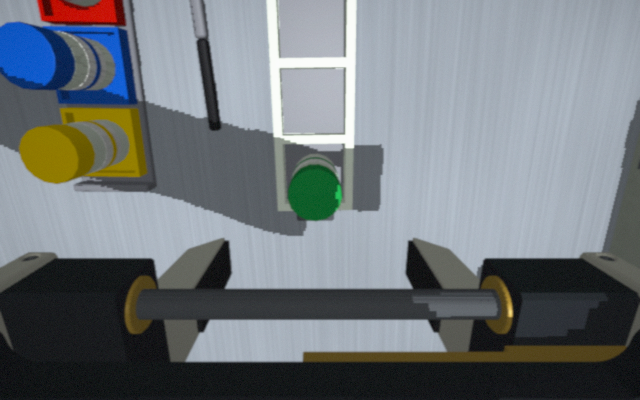

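The green jar stands in the rightmost pocket (wrist image, 315,190). Red is next.

```bash
python3 -m inch '[[0,-0.017,-0.0145,0],[0,-0.034,-0.0295,0],[0,-0.034,-0.0295,0],[0,-0.034,-0.0295,0],[0,-0.034,-0.0295,0],[0,-0.034,-0.0295,0],[0,-0.0185,-0.015,0],[0,0,0,0],[0,0,0,0],[0,0,0,0]]'
python3 -c "
from h import *
print(delta([.4537,.0519,.055],-.03))"
```

```text
time_s: 9.18
eef_pos: [0.4531, 0.0514, 0.1609]
tool_rot: [-0.492, -0.508, -0.492, 0.508]
wrist_force: [-0.0, 0.1, 1.1]
gripper_width: 0.995
(array([ 0.1059,  0.0006, -0.0005]), np.float64(-0.001289642193002427))
```

```bash
python3 -m inch '[[0.02,0.0006,-0.0005,0],[0.03,0,0,0],[0.03,0,0,0],[0.0255,0,0,0],[0,0,0,0],[0,0,0,0]]'
python3 -m inch '[[0,0,0,0],[0,0,0,0],[0,0,0,0],[0,0,0,0],[0,0,0,0],[0,0,0,0]]' 0.03
python3 -m inch '[[-0.03,0,0,0],[-0.04,0,0,0],[-0.04,0,0,0],[0,0,0,0]]'
python3 -c "
from h import *
print(delta([.654,-.0591,.165],-.03))"
```

```text
time_s: 9.93
eef_pos: [0.4539, 0.0523, 0.0563]
tool_rot: [0.492, 0.508, 0.492, -0.507]
wrist_force: [1.0, 1.1, 0.2]
gripper_width: 1.001
time_s: 10.68
eef_pos: [0.4532, 0.0528, 0.0557]
tool_rot: [0.493, 0.507, 0.492, -0.507]
wrist_force: [0.2, 0.1, 1.6]
gripper_width: 0.485
time_s: 11.18
eef_pos: [0.4549, 0.0531, 0.168]
tool_rot: [0.493, 0.509, 0.492, -0.506]
wrist_force: [-0.4, -0.8, -1.7]
gripper_width: 0.486
(array([0.0037, 0.2023, 0.1063]), np.float64(0.0002194839504605639))
```

```bash
python3 -m inch '[[0,0.02,0.0105,0],[0,0.036,0.019,0],[0,0.036,0.019,0],[0,0.036,0.019,0],[0,0.036,0.019,0],[0,0.0265,0.014,0],[0,0.0125,0.006,0],[0,0,0,0],[0,0,0,0],[0,0,0,0]]'
python3 -c "
from h import *
print(delta([.654,-.0591,.0505],-.03))"
```

```text
time_s: 12.42
eef_pos: [0.6522, -0.0588, 0.1658]
tool_rot: [0.492, 0.507, 0.493, -0.507]
wrist_force: [0.6, 0.6, -2.0]
gripper_width: 0.487
(array([0.1153, 0.0019, 0.0003]), np.float64(0.00105088348367266))
```

```bash
python3 -m inch '[[0.02,0.0018,0,0],[0.03,0,0,0],[0.03,0,0,0],[0.02,0,0,0],[0.008,0,0,0],[0.0065,0,0,0],[0,0,0,0],[0,0,0,0]]'
python3 -m inch '[[0,0,0,0],[0,0,0,0],[0,0,0,0],[0,0,0,0]]' 0.0918
python3 -m inch '[[-0.03,0,0,0],[-0.04,0,0,0],[-0.04,0,0,0],[0,0,0,0],[0,0,0,0]]'
python3 -c "
from h import *
print(delta([.4460,-.0190,.16],-.03))
im,d=optics.get_image('wrist');cv2.imwrite('pics/w4.png',im[:,:,::-1])"
```

```text
time_s: 13.42
eef_pos: [0.6551, -0.0598, 0.0519]
tool_rot: [0.493, 0.508, 0.492, -0.507]
wrist_force: [-0.6, -0.3, -0.5]
gripper_width: 0.484
time_s: 13.92
eef_pos: [0.6547, -0.0598, 0.0512]
tool_rot: [0.493, 0.507, 0.492, -0.507]
wrist_force: [0.3, -0.0, 0.6]
gripper_width: 0.871
time_s: 14.55
eef_pos: [0.6543, -0.0595, 0.1606]
tool_rot: [-0.492, -0.507, -0.493, 0.507]
wrist_force: [-0.1, 0.5, -0.2]
gripper_width: 0.998
(array([ 0.0007, -0.2094, -0.0343]), np.float64(0.00026206964829444956))
```

View pics/w4.png

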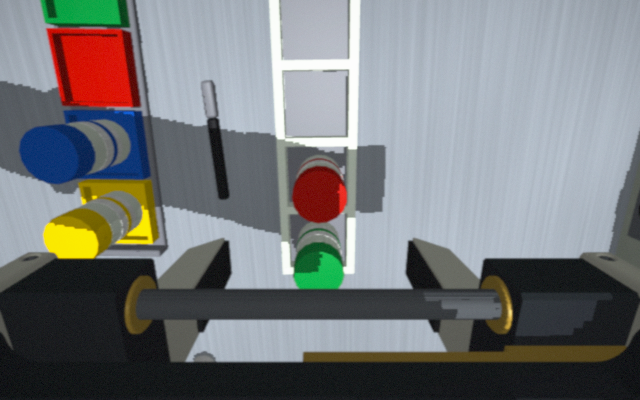

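Red stands in its pocket (320,192) beside green (318,262), with blue and yellow still in the rack. Blue is next.

```bash
python3 -m inch '[[0,-0.019,-0.003,0],[0,-0.038,-0.006,0],[0,-0.038,-0.006,0],[0,-0.038,-0.006,0],[0,-0.038,-0.006,0],[0,-0.025,-0.005,0],[0,-0.0134,-0.0023,0],[0,0,0,0],[0,0,0,0],[0,0,0,0]]'
python3 -c "
from h import *
print(delta([.4460,-.0190,.0555],-.03))"
```

```text
time_s: 15.85
eef_pos: [0.4472, -0.0195, 0.1611]
tool_rot: [-0.493, -0.507, -0.492, 0.508]
wrist_force: [-0.6, 0.3, 0.7]
gripper_width: 1.001
(array([ 0.1055, -0.0012, -0.0006]), np.float64(-0.0002841837200708852))
```

```bash
python3 -m inch '[[0.02,-0.001,-0.0005,0],[0.03,0,0,0],[0.03,0,0,0],[0.0255,0,0,0],[0,0,0,0],[0,0,0,0]]'
python3 -m inch '[[0,0,0,0],[0,0,0,0],[0,0,0,0],[0,0,0,0],[0,0,0,0],[0,0,0,0]]' 0.03
python3 -m inch '[[-0.03,0,0,0],[-0.04,0,0,0],[-0.04,0,0,0],[0,0,0,0],[0,0,0,0]]'
python3 -c "
from h import *
print(delta([.6558,.011,.165],-.03))"
```

```text
time_s: 16.6
eef_pos: [0.4461, -0.019, 0.0562]
tool_rot: [0.493, 0.508, 0.492, -0.507]
wrist_force: [0.2, -0.4, 0.8]
gripper_width: 0.998
time_s: 17.35
eef_pos: [0.4454, -0.0187, 0.0557]
tool_rot: [0.492, 0.507, 0.492, -0.507]
wrist_force: [-1.0, -0.3, 1.2]
gripper_width: 0.484
time_s: 17.98
eef_pos: [0.4449, -0.0185, 0.165]
tool_rot: [-0.492, -0.507, -0.493, 0.507]
wrist_force: [-0.7, 0.0, -1.8]
gripper_width: 0.483
(array([-1.00e-04,  2.10e-01, -3.58e-02]), np.float64(0.0004214637249997377))
```

```bash
python3 -m inch '[[0,0.019,-0.003,0],[0,0.038,-0.0065,0],[0,0.038,-0.0065,0],[0,0.038,-0.0065,0],[0,0.038,-0.0065,0],[0,0.0255,-0.0045,0],[0,0.0135,-0.0023,0],[0,0,0,0],[0,0,0,0],[0,0,0,0]]'
python3 -c "
from h import *
print(delta([.6558,.011,.0505],-.03))"
```

```text
time_s: 19.23
eef_pos: [0.6556, 0.0106, 0.1659]
tool_rot: [0.492, 0.508, 0.492, -0.507]
wrist_force: [0.3, -0.7, -1.4]
gripper_width: 0.483
(array([ 0.1154,  0.0002, -0.0004]), np.float64(-0.0002266165149114041))
```

```bash
python3 -m inch '[[0.02,0,0,0],[0.03,0,0,0],[0.03,0,0,0],[0.02,0,0,0],[0.008,0,0,0],[0.0065,0,0,0],[0,0,0,0],[0,0,0,0]]'
python3 -m inch '[[0,0,0,0],[0,0,0,0],[0,0,0,0],[0,0,0,0]]' 0.0918
python3 -m inch '[[-0.03,0,0,0],[-0.04,0,0,0],[-0.04,0,0,0],[0,0,0,0],[0,0,0,0]]'
python3 -c "
from h import *
print(delta([.4450,-.0912,.161],-.03))
im,d=optics.get_image('wrist');cv2.imwrite('pics/w5.png',im[:,:,::-1])"
```

```text
time_s: 20.23
eef_pos: [0.6569, 0.0107, 0.0519]
tool_rot: [0.493, 0.508, 0.492, -0.507]
wrist_force: [1.0, 0.3, -0.9]
gripper_width: 0.485
time_s: 20.72
eef_pos: [0.6564, 0.0107, 0.0512]
tool_rot: [0.492, 0.507, 0.492, -0.507]
wrist_force: [-0.1, 0.1, 0.2]
gripper_width: 0.869
time_s: 21.35
eef_pos: [0.656, 0.0109, 0.1606]
tool_rot: [-0.492, -0.507, -0.493, 0.507]
wrist_force: [-0.7, 0.1, -0.7]
gripper_width: 0.997
(array([-0.0003, -0.2078,  0.1084]), np.float64(0.00024220152007625728))
```

View pics/w5.png

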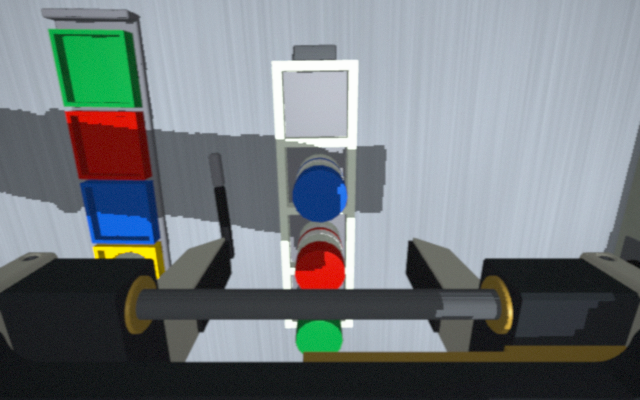

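Blue, red and green stand in a row (320,193 / 320,265 / 318,335), with the leftmost pocket (315,105) still empty. Yellow is last.

```bash
python3 -m inch '[[0,-0.019,0.01,0],[0,-0.037,0.0193,0],[0,-0.037,0.0193,0],[0,-0.037,0.0193,0],[0,-0.037,0.0193,0],[0,-0.0268,0.014,0],[0,-0.014,0.0072,0],[0,0,0,0],[0,0,0,0],[0,0,0,0]]'
python3 -c "
from h import *
print(delta([.4450,-.0912,.0555],-.03))"
```

```text
time_s: 22.65
eef_pos: [0.4463, -0.0909, 0.161]
tool_rot: [-0.493, -0.507, -0.493, 0.507]
wrist_force: [-0.1, -0.0, 0.2]
gripper_width: 0.999
(array([ 0.1055, -0.0013,  0.0003]), np.float64(0.0011961543324938706))
```

```bash
python3 -m inch '[[0.02,-0.001,0.0003,0],[0.03,0,0,0],[0.03,0,0,0],[0.0255,0,0,0],[0,0,0,0],[0,0,0,0]]'
python3 -m inch '[[0,0,0,0],[0,0,0,0],[0,0,0,0],[0,0,0,0],[0,0,0,0],[0,0,0,0]]' 0.03
python3 -m inch '[[-0.03,0,0,0],[-0.04,0,0,0],[-0.04,0,0,0],[0,0,0,0],[0,0,0,0]]'
python3 -c "
from h import *
print(delta([.6568,.0814,.165],-.03))"
```

```text
time_s: 23.4
eef_pos: [0.4451, -0.0917, 0.0562]
tool_rot: [0.493, 0.508, 0.492, -0.507]
wrist_force: [0.7, -0.3, -0.3]
gripper_width: 0.999
time_s: 24.15
eef_pos: [0.4444, -0.0916, 0.0557]
tool_rot: [0.492, 0.507, 0.492, -0.507]
wrist_force: [-0.3, 0.0, 1.3]
gripper_width: 0.483
time_s: 24.78
eef_pos: [0.444, -0.0913, 0.165]
tool_rot: [-0.492, -0.507, -0.493, 0.507]
wrist_force: [-0.7, 0.2, -0.8]
gripper_width: 0.48
(array([-0.    ,  0.2077, -0.1789]), np.float64(0.0005183135830841845))
```

```bash
python3 -m inch '[[0,0.018,-0.0155,0],[0,0.034,-0.0293,0],[0,0.034,-0.0293,0],[0,0.034,-0.0293,0],[0,0.034,-0.0293,0],[0,0.034,-0.0293,0],[0,0.0197,-0.0169,0],[0,0,0,0],[0,0,0,0],[0,0,0,0]]'
python3 -c "
from h import *
print(delta([.6568,.0814,.0505],-.03))"
```

```text
time_s: 26.02
eef_pos: [0.6567, 0.0802, 0.1653]
tool_rot: [-0.492, -0.507, -0.492, 0.508]
wrist_force: [-0.0, 0.2, -1.4]
gripper_width: 0.482
(array([ 1.148e-01,  1.000e-04, -1.300e-03]), np.float64(-0.0011012947423327812))
```

```bash
python3 -m inch '[[0.02,0,-0.001,0],[0.03,0,0,0],[0.03,0,0,0],[0.02,0,0,0],[0.008,0,0,0],[0.0065,0,0,0],[0,0,0,0],[0,0,0,0]]'
python3 -m inch '[[0,0,0,0],[0,0,0,0],[0,0,0,0],[0,0,0,0]]' 0.0918
python3 -m inch '[[-0.03,0,0,0],[-0.04,0,0,0],[-0.04,0,0,0],[0,0,-0.03,0],[0,0,-0.05,0],[0,0,-0.05,0],[0,0,-0.05,0],[0,0,-0.03,0],[0,0,0,0],[0,0,0,0]]'
python3 - <<'E'
from h import *
for n in ('top','scene'):
  im,d=optics.get_image(n);cv2.imwrite('pics/%s9.png'%n,im[:,:,::-1])
  P=cloud(n,d)
  for c,m in hsvmask(im).items():
    t=m&(P[...,2]>.076)&(P[...,2]<.098)&(P[...,0]>.55)&(P[...,0]<.75)&(abs(P[...,1])<.2)
    if n=='top' and t.sum():
      v,u=np.nonzero(t);(a,b),rad=cv2.minEnclosingCircle(np.c_[u,v].astype(np.float32))
      Q=P[t];A=np.c_[Q[:,:2]-Q[:,:2].mean(0),np.ones(len(Q))];print(c,t.sum(),round(rad,1),ray(n,[a,b],.086).round(4),'z',np.median(Q[:,2]).round(4),'slope',np.linalg.lstsq(A,Q[:,2],rcond=None)[0].round(3))
E
```

```text
time_s: 27.02
eef_pos: [0.6579, 0.082, 0.0519]
tool_rot: [0.493, 0.508, 0.492, -0.507]
wrist_force: [0.4, 0.1, -0.5]
gripper_width: 0.478
time_s: 27.52
eef_pos: [0.6574, 0.082, 0.0512]
tool_rot: [0.492, 0.507, 0.492, -0.507]
wrist_force: [0.0, 0.4, -0.2]
gripper_width: 0.869
time_s: 28.78
eef_pos: [0.6638, 0.2906, 0.1611]
tool_rot: [-0.493, -0.507, -0.492, 0.508]
wrist_force: [0.8, -0.9, -1.0]
gripper_width: 0.998
red 443 12.1 [[ 0.6547 -0.0605  0.086 ]] z 0.0865 slope [-0.006 -0.008  0.087]
yellow 460 12.2 [[0.6575 0.0818 0.086 ]] z 0.0863 slope [-0.004 -0.018  0.086]
green 49 10.8 [[ 0.6529 -0.1342  0.086 ]] z 0.0868 slope [ 0.015 -0.031  0.087]
blue 445 12.0 [[0.6565 0.0104 0.086 ]] z 0.0863 slope [-0.    -0.009  0.086]
```

```bash
python3 -c "
import cv2;a=cv2.imread('pics/top9.png')[100:280,210:430];cv2.imwrite('pics/t9c.png',cv2.resize(a,None,fx=3,fy=3))"
```

```text
(no output)
```

View pics/scene9.png

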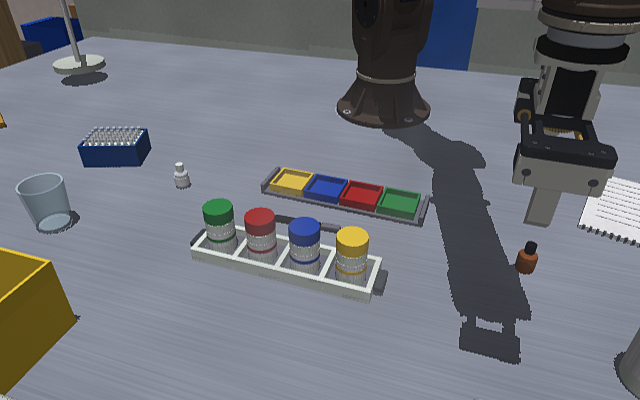

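View pics/t9c.png

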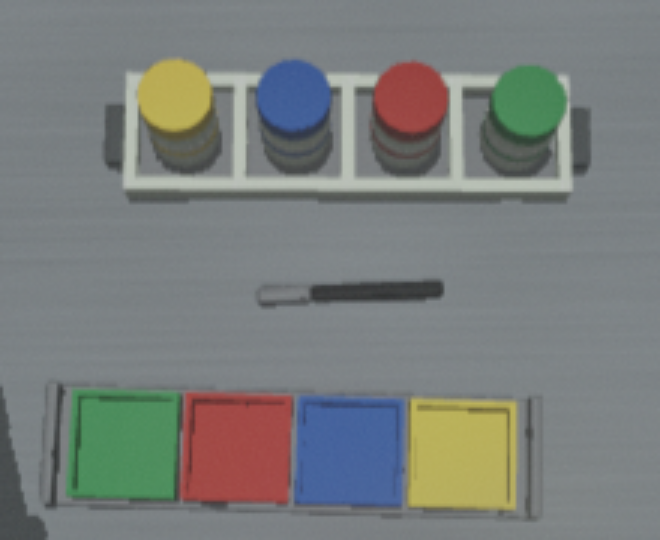

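All four jars stand in the carrier in the right order: from the left, yellow, blue, red, green (crop, y≈100, x≈175/293/410/528). The rack is empty. The green fit used only 49 pixels, so I'll redo it with a looser mask.

```bash
python3 - <<'E'
from h import *
im,d=optics.get_image('top');P=cloud('top',d)
h=cv2.cvtColor(im,cv2.COLOR_RGB2HSV)
t=(h[...,0]>45)&(h[...,0]<90)&(h[...,1]>70)&(abs(P[...,2]-.087)<.01)&(P[...,0]>.6)&(P[...,0]<.7)&(abs(P[...,1])<.2)
v,u=np.nonzero(t);(a,b),rad=cv2.minEnclosingCircle(np.c_[u,v].astype(np.float32))
Q=P[t];A=np.c_[Q[:,:2]-Q[:,:2].mean(0),np.ones(len(Q))];print(t.sum(),rad,ray('top',[a,b],.086),np.median(Q[:,2]),np.linalg.lstsq(A,Q[:,2],rcond=None)[0])
E
```

```text
472 12.438912391662598 [[ 0.65143811 -0.13171881  0.086     ]] 0.08644268065277591 [0.00961731 0.00201983 0.08636204]
```

Green is level, with its cap top at 0.086 m and its centre about 2.5 mm from the pocket centre. Handing in.

```bash
python3 -c "
from workcell import job
print(job.job_done())"
```

```text
the job is handed in; nothing more can be done
None
```

All four jars are in the white carrier with their order reversed, and I handed the job in at about 29 s. The rack held green, red, blue, yellow from left to right; the carrier now holds yellow, blue, red, green. I carried each jar upright by its cap, then backed the gripper away to the left, clear of everything.

- **Seating:** the last top-camera measurement put every cap top at 0.086–0.087 m, where 0.086 m is flat on the pocket floor. Fitted tilts were at most about 0.02, and each jar was within about 3 mm of its pocket centre.
- **Position and forces:** the scene view agreed that all four were upright, one to a pocket. The wrist forces I read were only a few newtons.
- **One check disagreed:** the first fit for the green jar caught only 49 pixels of its cap and gave an apparent tilt of 0.03. A looser colour mask with 472 pixels showed it level (slope about 0.01) and about 2.5 mm off centre.

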